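# Put the sample kit back into its fitted holders

## Task

Put the four pieces of the sample kit back, each standing upright in the grey, cork-lined bench holder made for it: the amber jar in the large round holder, the amber dropper bottle in the medium round one, the small vial in the small round one and the timer in the oblong one. Keep them upright, set each down gently on the floor of its holder rather than dropping it, and leave the brass weight and the loose white cap where they are.

Things in the scene. Friction and masses are not known exactly. Their poses are not given: they have to be found in the camera images.
- jar_center (a point): Amber sample jar with a black screw lid, standing; round, 62 mm in diameter (the lid, its top 16 mm, 60 mm), 74 mm high. Its origin is its centre, half-way up; z points up as it stands.
- dropper_center (a point): Amber dropper bottle with a black rubber bulb on top, standing; round body 33 mm in diameter from its foot to 45 mm above its foot, 94 mm high over all with the bulb. Hold it by the body. Its origin is its centre, half-way up; z points up as it stands.
- vial_center (a point): Slim clear-glass vial with a white cap, standing; 17 mm in diameter (the cap, its top 12 mm, 16 mm), 56 mm high. Its origin is its centre, half-way up; z points up as it stands.
- timer_center (a point): White pocket timer with a small display and three buttons, standing on its long edge; 18 mm thick along its own x (20 mm with the buttons), 66 mm long along y, 58 mm high. Its origin is its centre, half-way up; z points up as it stands.
- large_holder: Large round holder for the jar: bore 80 mm, outside 90 mm in diameter; fixed to the bench, mid-grey plastic with a cork-lined floor, open at the top, 18 mm high over all; its floor is 4 mm above the bench and 14 mm below its rim. Its origin is the centre of its underside, on the bench; z points up.
- medium_holder: Medium round holder for the dropper bottle: bore 50 mm, outside 60 mm in diameter; fixed to the bench, mid-grey plastic with a cork-lined floor, open at the top, 18 mm high over all; its floor is 4 mm above the bench and 14 mm below its rim. Its origin is the centre of its underside, on the bench; z points up.
- small_holder: Small round holder for the vial: bore 33 mm, outside 43 mm in diameter; fixed to the bench, mid-grey plastic with a cork-lined floor, open at the top, 18 mm high over all; its floor is 4 mm above the bench and 14 mm below its rim. Its origin is the centre of its underside, on the bench; z points up.
- oblong_holder: Oblong holder for the timer, which may stand in it either way round: inside 36 mm along its own x by 82 mm along y, outside 46 by 92 mm; fixed to the bench, mid-grey plastic with a cork-lined floor, open at the top, 18 mm high over all; its floor is 5 mm above the bench and 13 mm below its rim. Its origin is the centre of its underside, on the bench; z points up.
- brass_weight_center (a point): Brass check weight with a knob, a bystander to be left alone; round, 28 mm in diameter, 46 mm high. Its origin is its centre, half-way up; z points up as it stands.
- loose_cap_center (a point): Loose white bottle cap, a bystander to be left alone; round, 44 mm in diameter, 24 mm high. Its origin is its centre, half-way up; z points up as it stands.

How it is judged:
By the outcome, as a careful person would: the job done as asked, in the order asked, and still so for the second after the job is handed in, with the robot touching nothing.
It also fails if it takes over 88 s, if anything falls off the work surface, if the arm or the gripper's body presses on something with over 40 N, if the wrist force passes 120 N, or if a joint passes its speed limit or range.

## Robot

A 6-joint arm with a two-finger parallel gripper is mounted at the origin on a cart in front of the work surface, level with it; the furniture and walls round the work are solid. World frame = base frame: x ahead of the robot, y to its left, z up, the work surface at z = 0. Lengths are in m, angles in rad, forces in N, time in s.
With the tool pointing down it reaches from about 0.275 to 0.75 m from the base axis. Payload 10.2 kg.
Tool frame: the origin (TCP) lies at the very end of the fingers, on their centre line; the grasp point (between the pads) lies 19 mm behind it (hold_point_z is the distance from the TCP to the grasp point, in m); x points along the fingers, y is the direction in which the jaws open and shut, and the axes are right-handed (so a half turn about x gives the same grasp; the last joint's range is limited). The gripper opens to 85 mm and grips with 20 to 120 N. Pads are 22 mm wide; open, the fingers measure 114 mm over their backs; the gripper's body (76 mm by 85 mm) begins 54 mm behind the grasp point. The pads swing forward as they close: fully open they stand 13 mm farther back than shut.
Start: joints at [-1.331, 0.313, 1.498, -0, 1.331, -0.223], TCP at [0.234, -0.47, 0.231] pointing down, gripper open.
Joint ranges: [-2.94, 2.94], [-0.97, 2.17], [0.19, 2.56], [-1.23, 4.37], [0.02, 3.11], [-2.88, 2.88]. Speed limits (rad/s): [2.39, 2.39, 3.01, 3.14, 3.14, 3.14].

## Interface

Orientations are given as a 3x3 rotation matrix whose columns are the frame's x, y, z axes.
In Python, from station import * gives the robot as it stands.
- The arm moves only by the tool play_rows, never from a script. Its argument "rows" is a list of rows, each a list of 7 numbers: the turn, a rotation vector about the tool's x, y, z in rad, then the shift along the tool's x, y, z in mm, then the finger opening in mm, from 0 to 85.4. In form: [[ax, ay, az, tx, ty, tz, grip], ...]. A call has 1 to 20 rows; each row is the pose to reach, as a shift and turn from the pose commanded when the call began, along the tool's axes at that moment; what a row does not reach only later rows make up. A row lasts 1/10 s, in which the tool goes at most 50 mm and 8.59 degrees, less where a joint would pass 70% of its speed; a pose out of reach is approached as far as the arm can. A call with a gripper value outside its range is refused whole. The fingers move at their own pace and stop on an object; "squeeze" is the grip in N (left out, the last holds). Time passes only in rows, so rows that repeat a pose let the fingers close. It gives the time, the measured TCP pose, the force and the opening at its end, in the units of the state.
- sense(): the state, without advancing time (a new reading comes with each control period).
- capture(name): name is "side" or "top"; returns the picture (480x640x3 uint8, red, green, blue); there is no depth.
- camera_params(name): a dict with "intrinsics" (3x3 intrinsics, pixels), "R" (3x3) and "t" (3): a world point X has camera coordinates R X + t. Camera axes: x right, y down, z forward; pixel columns grow to the right and rows downward; lengths in m; the calibration is good to about 2 mm. A picture is of the moment at which its call begins. camera_params takes no time and is no camera call.
- hand_in(): hands the job in, once; it reports no verdict.
Trained networks look in the newest picture that a camera, given by its name, has taken for a name from the list of things; names that differ only in an ending like _2 or _b are one class to them, and where a whole thing is asked for, a point or a joint stands for the part that bears it (a point fixed in the world has none). Each returns a list of dicts, best first, with "p" (0 to 1); they miss things now and then, are a little off and sometimes report something else, mostly with a low value. They report only what shows in the picture. A call takes as long as a camera call.
- look_for(camera, label): "extent" ([left, top, right, bottom] in pixels, round what is visible of it).
- cut_out(camera, label): "region" (480x640 bool, what is visible of it) and "extent" ([left, top, right, bottom] in pixels, round what is visible of it).
- mark_of(camera, label): "centre" ([column, row] in pixels: a listed point, or the origin of a listed thing).
The state is a dict: "t": time; "joints": joint angles; "qvel": joint speeds; "joint_torque": joint torques, N m; "ee_pos": TCP position; "eef_rot": TCP orientation; "force": force on the tool from outside, world axes, zero at the start; "ft_torque": the same for the moment, N m; "width": finger opening in m.
Only numpy, scipy, OpenCV 4.12 (cv2) and the standard library are available. Lean on these libraries where they do the work, as an engineer would, in place of code of your own. Each camera call takes 0.05 s, during which the arm holds its last target.

## Working session

There is one attempt and no reset: what is moved stays moved. The work goes in short steps, Python scripts to look and compute and a tool call to move; the robot and the scene stay as the last step left them, time stands still between calls to the robot, and variables do not carry over. Pictures are saved under pics/ and viewed, and the job is handed in when it is done.

Besides the shell and the picture viewer there is one more tool, called after ">>>" as a command line: name --pt "numbers of a row" for each row, then --argument value for the rest. play_rows: Moves the arm, as the interface text tells. Its arguments: {"type":"object","properties":{"rows":{"type":"array"},"squeeze":{"type":"number"}},"required":["rows"]}

```bash
ls; mkdir -p pics
python3 - <<'E'
from station import *
import cv2
s=sense(); print({k:(v if not hasattr(v,'tolist') else v.tolist()) for k,v in s.items()})
for c in ("side","top"):
    im=capture(c); cv2.imwrite(f"pics/{c}0.png",im[:,:,::-1])
    p=camera_params(c); print(c,p)
E
```

```text
pics
{'t': 0.0, 'joints': [-1.3313719049576451, 0.3134713872180203, 1.4984410790262093, 6.684932363243274e-06, 1.3310295900887419, -0.22337298704491423], 'qvel': [-0.0004423858990401899, -0.0001820110548603097, 0.0016122433726983162, -0.00022918384551772256, -0.0006144925658899833, 0.00037091431948043686], 'joint_torque': [0.0003348150130477734, -41.22676134109497, -25.974401235580444, -0.00018035698758467333, 0.004086747940164059, 1.435640342606348e-05], 'ee_pos': [0.23432673248026806, -0.46950818847777265, 0.23072263940723406], 'eef_rot': [[-0.0003136935354107685, 0.446451361252661, -0.8948078473236654], [0.001312450066885873, -0.8948069368776579, -0.44645136710558475], [-0.9999990895351795, -0.001314439526806296, -0.0003052499673981282]], 'force': [0.13215590718398873, 0.594794055289043, 0.15057152558466144], 'ft_torque': [-0.02281502814939662, -0.04581628314341651, 0.028656466963191445], 'width': 0.08549114307501049}
side {'intrinsics': array([[586.86468858,   0.        , 315.28902031],
       [  0.        , 586.86468858, 237.34760108],
       [  0.        ,   0.        ,   1.        ]]), 'R': array([[ 0.53274339, -0.8462726 ,  0.00267666],
       [-0.36162595, -0.23050713, -0.90337873],
       [ 0.76512166,  0.4803011 , -0.42883528]]), 't': array([-0.42834822,  0.18123653,  0.90803744])}
top {'intrinsics': array([[464.36318749,   0.        , 319.22248267],
       [  0.        , 464.36318749, 235.18407483],
       [  0.        ,   0.        ,   1.        ]]), 'R': array([[-0.03636286, -0.99933637,  0.00213819],
       [-0.97885491,  0.03518645, -0.20150676],
       [ 0.2012978 , -0.00942034, -0.97948479]]), 't': array([-0.206917  ,  0.5199349 ,  0.96005038])}
```

View pics/side0.png

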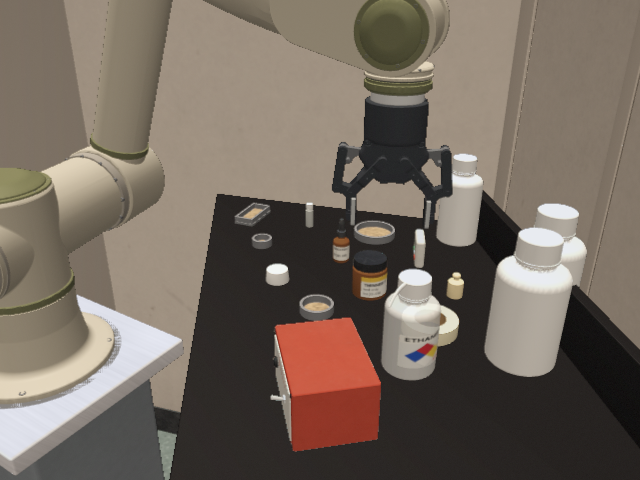

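View pics/top0.png

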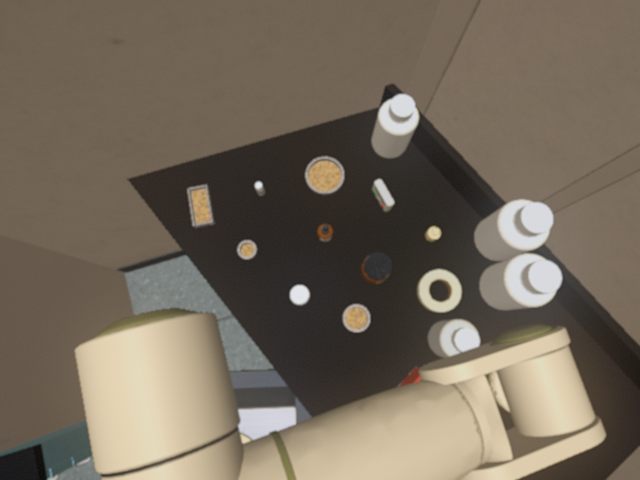

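```bash
cat > h.py <<'E'
from station import *
import numpy as np, cv2
from scipy.optimize import least_squares
Z=dict(jar_center=.037,dropper_center=.047,vial_center=.028,timer_center=.029,large_holder=0,medium_holder=0,small_holder=0,oblong_holder=0,brass_weight_center=.023,loose_cap_center=.012)
P={c:camera_params(c) for c in("side","top")}
def ray(c,uv,z):
    p=P[c];d=p["R"].T@np.linalg.inv(p["intrinsics"])@np.array([uv[0],uv[1],1.]);o=-p["R"].T@p["t"]
    return o+d*(z-o[2])/d[2]
def proj(c,X):
    p=P[c];x=(p["R"]@np.asarray(X).reshape(-1,3).T).T+p["t"];x=x@p["intrinsics"].T;return x[:,:2]/x[:,2:]
E
python3 - <<'E'
from h import *
for n,z in Z.items():
    for c in P:
        for f in (mark_of(c,n)[:2]):
            print(n,c,round(f["p"],2),np.round(f["centre"],1),np.round(ray(c,f["centre"],z),4)[:2])
for n in Z:
    r=look_for("top",n)[:1]+look_for("side",n)[:1]
    print(n,[(np.round(f["extent"]).tolist(),round(f["p"],2)) for f in r])
E
```

```text
jar_center side 0.86 [365.1 272.9] [ 0.4428 -0.3346]
jar_center side 0.69 [339.9 236.7] [ 0.5518 -0.2186]
jar_center top 0.85 [374.8 269.7] [ 0.4341 -0.3443]
dropper_center side 0.64 [319.8 309.4] [ 0.2802 -0.3381]
dropper_center side 0.56 [341.  239.6] [ 0.5228 -0.2377]
dropper_center top 0.52 [323.9 229.3] [ 0.5262 -0.2364]
vial_center side 0.7 [309.4 214.4] [ 0.6339 -0.0911]
vial_center side 0.15 [259.6 244. ] [ 0.45   -0.0884]
vial_center top 0.48 [261.6 185.6] [ 0.6377 -0.0983]
timer_center side 0.55 [420.2 249.1] [ 0.6027 -0.3752]
timer_center side 0.5 [373.1 235.3] [ 0.61   -0.2658]
timer_center top 0.69 [381.3 195. ] [ 0.6053 -0.3704]
timer_center top 0.53 [326.4 230. ] [ 0.5284 -0.2423]
large_holder side 0.93 [372.9 233.6] [ 0.6736 -0.2342]
large_holder top 0.96 [322.  177.2] [ 0.6624 -0.2377]
medium_holder side 0.83 [322.2 309.7] [ 0.3448 -0.3034]
medium_holder top 0.59 [358.  318.7] [ 0.331  -0.3051]
medium_holder top 0.38 [432.6 233. ] [ 0.5188 -0.4871]
small_holder side 0.62 [263.4 243.9] [ 0.5001 -0.0595]
small_holder top 0.74 [247.1 252.1] [ 0.4896 -0.0603]
oblong_hold
[... 545 characters left out ...]
267.0, 195.0], 0.42), ([307.0, 203.0, 316.0, 226.0], 0.76)]
timer_center [([374.0, 181.0, 394.0, 212.0], 0.73), ([415.0, 230.0, 428.0, 269.0], 0.82)]
large_holder [([304.0, 156.0, 345.0, 193.0], 0.67), ([354.0, 217.0, 394.0, 247.0], 0.61)]
medium_holder [([343.0, 307.0, 369.0, 326.0], 0.79), ([302.0, 292.0, 332.0, 320.0], 0.93)]
small_holder [([239.0, 242.0, 260.0, 262.0], 0.6), ([250.0, 236.0, 272.0, 248.0], 0.63)]
oblong_holder [([188.0, 188.0, 214.0, 227.0], 0.58), ([236.0, 205.0, 271.0, 225.0], 0.63)]
brass_weight_center [([359.0, 254.0, 394.0, 286.0], 0.64), ([446.0, 274.0, 463.0, 298.0], 0.87)]
loose_cap_center [([288.0, 286.0, 310.0, 305.0], 0.66), ([268.0, 262.0, 288.0, 285.0], 0.9)]
```

```bash
cat > fit.py <<'E'
from h import *
from scipy.optimize import minimize
def circ(r,z,n=48):
    a=np.linspace(0,2*np.pi,n,endpoint=False);return np.c_[r*np.cos(a),r*np.sin(a),np.full(n,z)]
def box(lx,ly,z0,z1):
    return np.array([[sx*lx/2,sy*ly/2,z] for sx in(-1,1) for sy in(-1,1) for z in(z0,z1)])
M=dict(jar_center=[np.r_[circ(.031,0),circ(.031,.058)],np.r_[circ(.03,.058),circ(.03,.074)]],
 dropper_center=[np.r_[circ(.0165,0),circ(.0165,.045)]],
 vial_center=[np.r_[circ(.0085,0),circ(.0085,.044)],np.r_[circ(.008,.044),circ(.008,.056)]],
 timer_center=[box(.018,.066,0,.058)],
 large_holder=[np.r_[circ(.045,0),circ(.045,.018)]],medium_holder=[np.r_[circ(.03,0),circ(.03,.018)]],small_holder=[np.r_[circ(.0215,0),circ(.0215,.018)]],
 oblong_holder=[box(.046,.092,0,.018)],brass_weight_center=[np.r_[circ(.014,0),circ(.014,.03)]],loose_cap_center=[np.r_[circ(.022,0),circ(.022,.024)]])
S=8
def mask(c,n,x,y,th,o,w,z=0):
    m=np.zeros((w[1]*S,w[0]*S),np.uint8);R=np.array([[np.cos(th),-np.sin(th),0],[np.sin(th),np.cos(th),0],[0,0,1]])
    for part in M[n]:
        uv=(proj(c,part@R.T+[x,y,z])-o+.5)*S
        h=cv2.convexHull(uv.astype(np.float32));cv2.fillConvexPoly(m,np.round(h*16).astype(np.int32),1,shift=4)
    return m
def fg(c,im,thr):
    return im.max(axis=2).astype(np.float32)
def fit(cams,ims,n,x0,yaw=False,thr=45,off=None,z=0,occl=None):
    data=[]
    for c in cams:
        u=proj(c,[x0[0],x0[1],.025+z])[0].astype(int);w=(90,90);o=u-45;o=np.maximum(o,0)
        g=ims[c][o[1]:o[1]+90,o[0]:o[0]+90].max(axis=2).astype(np.float32)
        g=cv2.resize(g,None,fx=S,fy=S,interpolation=cv2.INTER_CUBIC)
        b=(g>thr).astype(np.uint8)
        # keep connected blob overlapping initial mask
        m0=mask(c,n,x0[0],x0[1],x0[2],o,w,z)
        k,l=cv2.connectedComponents(b);cnt=np.bincount(l[(m0>0)&(b>0)],minlength=k);
        b=np.isin(l,np.where(cnt>150)[0]).astype(np.uint8)&b
        # fill holes
        cs,_=cv2.findContours(b,cv2.RETR_EXTERNAL,cv2.CHAIN_APPROX_NONE);b[:]=0;cv2.drawContours(b,cs,-1,1,-1)
        data.append((c,b,o,w))
    def cost(p):
        t=0
        for c,b,o,w in data:
            m=mask(c,n,p[0],p[1],p[2] if yaw else x0[2],o,w,z);t+=1-(m&b).sum()/max(1,(m|b).sum())
        return t/len(data)
    s=np.array([[0,0,0],[.008,0,0],[0,.008,0],[0,0,.2]])[:4 if yaw else 3,:3 if yaw else 2]
    r=minimize(cost,np.array(x0)[:3 if yaw else 2],method="Nelder-Mead",options=dict(initial_simplex=np.array(x0)[:s.shape[1]]+s,xatol=2e-4,fatol=1e-4))
    return r.x,r.fun
E
cat > run1.py <<'E'
from fit import *
ims={c:cv2.imread(f"pics/{c}0.png")[:,:,::-1] for c in P}
X0=dict(jar_center=(.438,-.339,0),dropper_center=(.525,-.237,0),vial_center=(.636,-.094,0),timer_center=(.604,-.373,.3),large_holder=(.667,-.236,0),medium_holder=(.338,-.304,0),small_holder=(.495,-.06,0),oblong_holder=(.6,.045,.1),brass_weight_center=(.515,-.481,0),loose_cap_center=(.394,-.178,0))
out={}
for n,x in X0.items():
    best={}
    for cams in (("top",),("side",),("top","side")):
        yaws=(-.3,0,.3,.6) if n in("timer_center","oblong_holder") else (0,)
        r=min((fit(cams,ims,n,(x[0],x[1],t),yaw=len(yaws)>1,thr=55) for t in yaws),key=lambda r:r[1])
        best[cams]=r;print(n,cams,np.round(r[0],4),round(r[1],3))
    r=best[("top","side")][0];out[n]=r
for c in P:
    im=cv2.resize(ims[c][:,:,::-1].copy(),None,fx=4,fy=4,interpolation=cv2.INTER_CUBIC)
    for n,r in out.items():
        th=r[2] if len(r)>2 else 0;R=np.array([[np.cos(th),-np.sin(th),0],[np.sin(th),np.cos(th),0],[0,0,1]])
        for part in M[n]:
            h=cv2.convexHull(((proj(c,part@R.T+[r[0],r[1],0])+.5)*4).astype(np.float32));cv2.polylines(im,[np.round(h).astype(int)],True,(0,255,0),1)
    a=im[600:1360,680:1880] if c=="top" else im[760:1320,880:1900]
    a=cv2.resize(a,None,fx=.66 if c=="top" else .78,fy=.66 if c=="top" else .78,interpolation=cv2.INTER_AREA)
    print(a.shape);cv2.imwrite(f"pics/ov_{c}1.png",a)
E
python3 run1.py
```

```text
jar_center ('top',) [ 0.4341 -0.3425] 0.708
jar_center ('side',) [ 0.4435 -0.3429] 0.264
jar_center ('top', 'side') [ 0.4373 -0.3456] 0.493
dropper_center ('top',) [ 0.5241 -0.238 ] 0.159
dropper_center ('side',) [ 0.528  -0.2342] 0.069
dropper_center ('top', 'side') [ 0.5257 -0.2364] 0.132
vial_center ('top',) [ 0.6338 -0.0925] 0.331
vial_center ('side',) [ 0.6339 -0.0896] 0.931
vial_center ('top', 'side') [ 0.6326 -0.0905] 0.631
timer_center ('top',) [ 0.6057 -0.3727 -1.0881] 0.116
timer_center ('side',) [ 0.5998 -0.373  -1.0968] 0.671
timer_center ('top', 'side') [ 0.6047 -0.3721 -1.1017] 0.404
large_holder ('top',) [ 0.6643 -0.2434] 0.094
large_holder ('side',) [ 0.667  -0.2395] 0.709
large_holder ('top', 'side') [ 0.6656 -0.2404] 0.404
medium_holder ('top',) [ 0.3306 -0.2999] 0.164
medium_holder ('side',) [ 0.3356 -0.2965] 0.709
medium_holder ('top', 'side') [ 0.3337 -0.2976] 0.44
small_holder ('top',) [ 0.4944 -0.0584] 0.166
small_holder ('side',) [ 0.497  -0.0567] 0.027
small_holder ('top', 'side') [ 0.4959 -0.0577] 0.119
oblong_holder ('top',) [0.6004 0.0467 1.6823] 0.132
oblong_holder ('side',) [0.6025 0.0498 1.7382] 0.047
oblong_holder ('top', 'side') [0.6018 0.0491 1.7337] 0.093
brass_weight_center ('top',) [ 0.5151 -0.4855] 0.312
brass_weight_center ('side',) [ 0.5155 -0.4801] 0.212
brass_weight_center ('top', 'side') [ 0.5156 -0.4804] 0.263
loose_cap_center ('top',) [ 0.3875 -0.1754] 0.198
loose_cap_center ('side',) [ 0.3885 -0.175 ] 0.072
loose_cap_center ('top', 'side') [ 0.3884 -0.1749] 0.135
(437, 796, 3)
(502, 792, 3)
```

View pics/ov_top1.png

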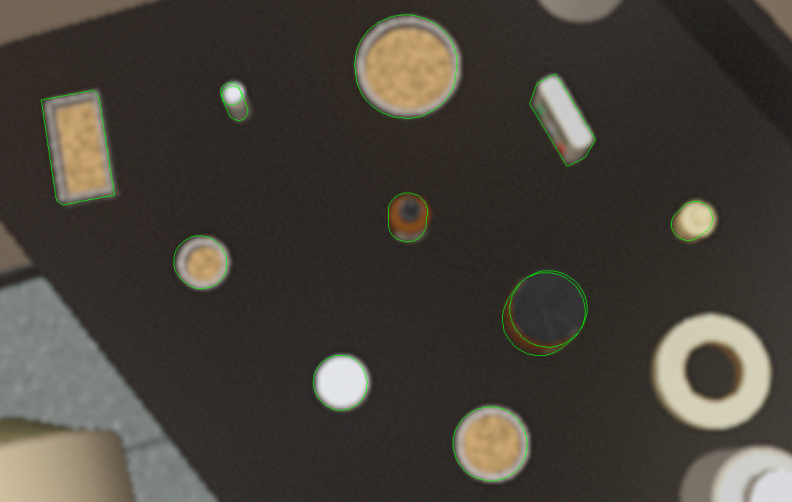

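View pics/ov_side1.png

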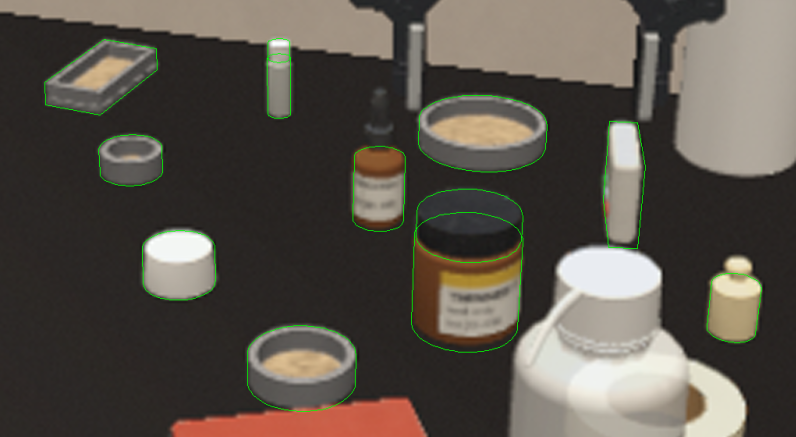

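```bash
cat > go.py <<'E'
from h import *
def tool(p,yaw=None,s=None):
    """tool-axis shift (mm) and turn to world target"""
    s=s or sense();R=np.array(s["eef_rot"]);d=R.T@(np.array(p)-s["ee_pos"])*1e3
    a=0
    if yaw is not None:
        c=np.arctan2(R[1,1],R[0,1]);a=-((yaw-c+np.pi/2)%np.pi-np.pi/2)
    return np.round(d,1),round(a,4)
E
python3 - <<'E'
from go import *
print("box",[np.round(ray("side",u,.09),3) for u in((277,325),(350,320),(378,380),(292,400))],np.round(ray("top",(405,385),.09),3),np.round(ray("top",(418,370),.09),3))
print("bottle",np.round(ray("top",(462,342),.12),3),np.round(ray("side",(410,370),.0),3))
print(tool((.4385,-.344,.13)),tool((.4385,-.344,.022)))
E
```

```text
box [array([ 0.156, -0.344,  0.09 ]), array([ 0.222, -0.425,  0.09 ]), array([ 0.125, -0.518,  0.09 ]), array([ 0.039, -0.449,  0.09 ])] [ 0.197 -0.383  0.09 ] [ 0.225 -0.411  0.09 ]
bottle [ 0.277 -0.495  0.12 ] [ 0.273 -0.501  0.   ]
(array([ 101.3,  -21.4, -238.8]), 0) (array([ 209.3,  -21.4, -238.8]), 0)
```

>>> play_rows --pt "0 0 0 0 -2 -20 85" --pt "0 0 0 0 -5 -60 85" --pt "0 0 0 0 -9 -105 85" --pt "0 0 0 0 -13 -150 85" --pt "0 0 0 0 -18 -195 85" --pt "0 0 0 30 -20 -225 85" --pt "0 0 0 65 -21 -239 85" --pt "0 0 0 95 -21 -239 85" --pt "0 0 0 101 -21 -239 85" --pt "0 0 0 101 -21 -239 85" --squeeze 30

```text
t: 3.1
ee_pos: [0.4387, -0.3444, 0.1303]
eef_rot: [[-0.001, 0.446, -0.895], [0.001, -0.895, -0.446], [-1.0, -0.001, 0.0]]
force: [-0.9, -1.1, 0.1]
width: 0.0849
```

Run:
```python
from go import *
s=sense();print(s['t'],s['ee_pos'],s['force'],tool((.4385,-.344,.022)))
for c in P: cv2.imwrite(f"pics/{c}2.png",cv2.resize(capture(c)[150:350,250:500,::-1],None,fx=3,fy=3))
```

```text
3.1 [ 0.43866515 -0.34437882  0.13025663] [-0.88728522 -1.06122679  0.11403779] (array([ 1.083e+02, -3.000e-01, -1.000e-01]), 0)
```

View pics/side2.png

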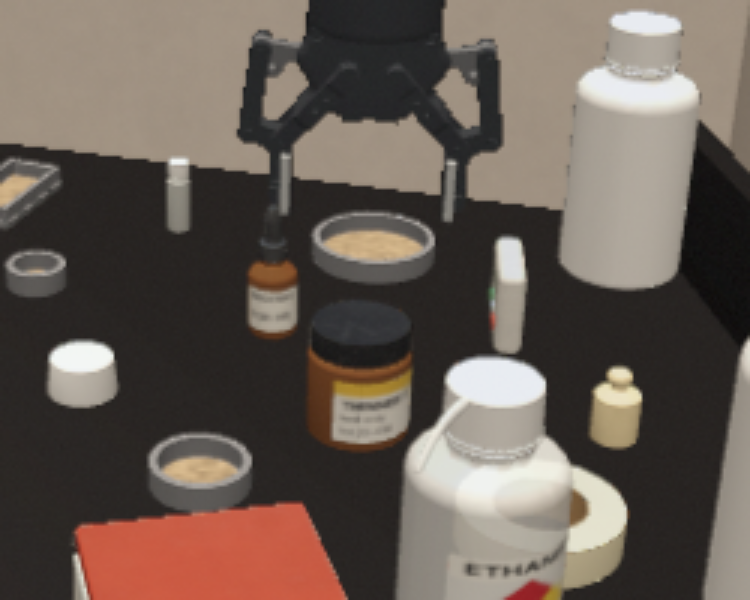

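The fingers straddle the jar symmetrically (tips at x≈285/450, jar centre ≈360 in the crop). Descending and gripping.

>>> play_rows --pt "0 0 0 15 0 0 85" --pt "0 0 0 40 0 0 85" --pt "0 0 0 65 0 0 85" --pt "0 0 0 90 0 0 85" --pt "0 0 0 104 0 0 85" --pt "0 0 0 108 0 0 85" --pt "0 0 0 108 0 0 75" --pt "0 0 0 108 0 0 66" --pt "0 0 0 108 0 0 62" --pt "0 0 0 108 0 0 58" --pt "0 0 0 108 0 0 54" --pt "0 0 0 108 0 0 50" --pt "0 0 0 108 0 0 50" --pt "0 0 0 108 0 0 50" --pt "0 0 0 108 0 0 50" --squeeze 35

```text
t: 4.7
ee_pos: [0.4392, -0.3447, 0.0236]
eef_rot: [[0.001, 0.447, -0.895], [-0.001, -0.895, -0.447], [-1.0, 0.002, -0.0]]
force: [-0.8, 2.1, 6.5]
width: 0.06
```

Run:
```python
from go import *
s=sense();print(s['t'],s['ee_pos'],s['force'],s['width'],tool((.666,-.241,.15)))
```

```text
4.7 [ 0.43924681 -0.34469383  0.02360663] [-0.75261124  2.1108447   6.48380914] 0.06000192843559627 (array([-126.3,    8.7, -249.2]), 0)
```

>>> play_rows --pt "0 0 0 -5 0 0 50" --pt "0 0 0 -15 0 0 50" --pt "0 0 0 -30 0 0 50" --pt "0 0 0 -40 0 0 50" --pt "0 0 0 -40 0 0 50"

```text
t: 5.2
ee_pos: [0.4394, -0.3449, 0.064]
eef_rot: [[0.002, 0.447, -0.895], [-0.002, -0.895, -0.447], [-1.0, 0.003, -0.001]]
force: [-0.3, -0.8, -1.9]
width: 0.0595
```

Run:
```python
from go import *
s=sense();print(s['t'],s['ee_pos'],s['force'],s['width'],tool((.666,-.241,.15)))
cv2.imwrite(f"pics/side3.png",cv2.resize(capture("side")[150:350,250:500,::-1],None,fx=3,fy=3))
```

```text
5.2 [ 0.43943427 -0.34493856  0.06404046] [-0.32780827 -0.75528007 -1.92008752] 0.05953505486676142 (array([ -85.8,    8.4, -249.2]), 0)
```

View pics/side3.png

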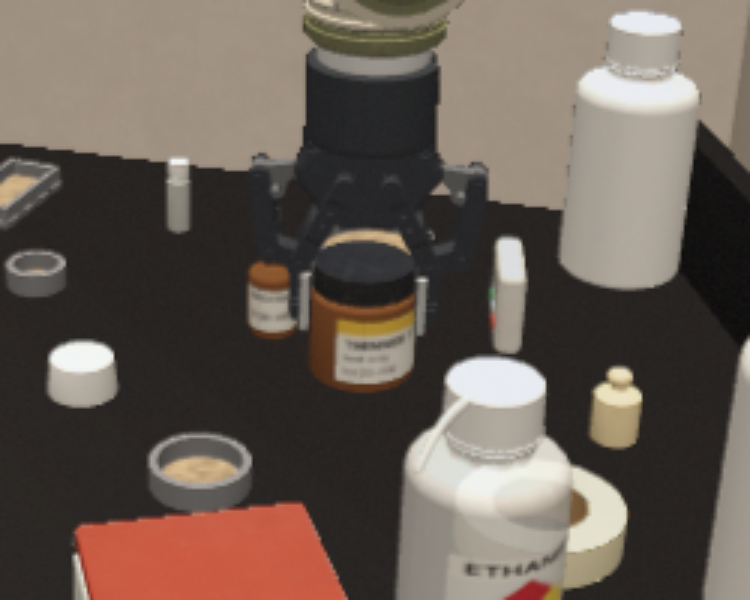

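>>> play_rows --pt "0 0 0 -15 0 0 50" --pt "0 0 0 -40 0 0 50" --pt "0 0 0 -65 1 -10 50" --pt "0 0 0 -80 2 -30 50" --pt "0 0 0 -86 2 -60 50" --pt "0 0 0 -86 3 -90 50" --pt "0 0 0 -86 4 -120 50" --pt "0 0 0 -86 5 -150 50" --pt "0 0 0 -86 6 -180 50" --pt "0 0 0 -86 7 -210 50" --pt "0 0 0 -86 8 -235 50" --pt "0 0 0 -86 8 -246 50" --pt "0 0 0 -86 8 -249 50" --pt "0 0 0 -86 8 -249 50" --pt "0 0 0 -86 8 -249 50"

```text
t: 6.75
ee_pos: [0.6646, -0.2407, 0.148]
eef_rot: [[-0.001, 0.446, -0.895], [0.0, -0.895, -0.446], [-1.0, -0.001, 0.001]]
force: [0.3, -0.5, -1.6]
width: 0.06
```

Run:
```python
from go import *
s=sense();print(s['t'],s['ee_pos'],s['force'],s['width'],tool((.666,-.241,.04)))
cv2.imwrite(f"pics/side4.png",cv2.resize(capture("side")[100:300,250:500,::-1],None,fx=3,fy=3))
cv2.imwrite(f"pics/top4.png",cv2.resize(capture("top")[100:300,200:450,::-1],None,fx=3,fy=3))
```

```text
6.75 [ 0.66461726 -0.24071702  0.14800712] [ 0.25474883 -0.49119335 -1.60236763] 0.05995053548497157 (array([108. ,   0.9,  -1.2]), 0)
```

View pics/side4.png

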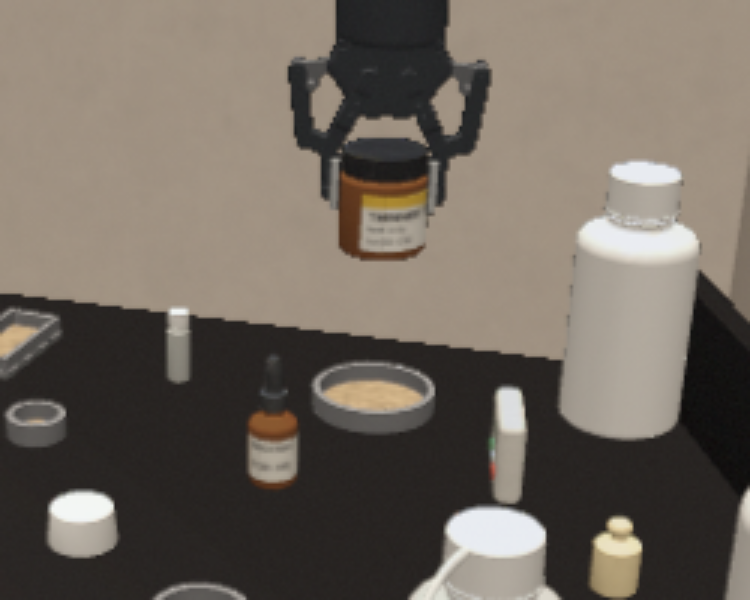

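View pics/top4.png

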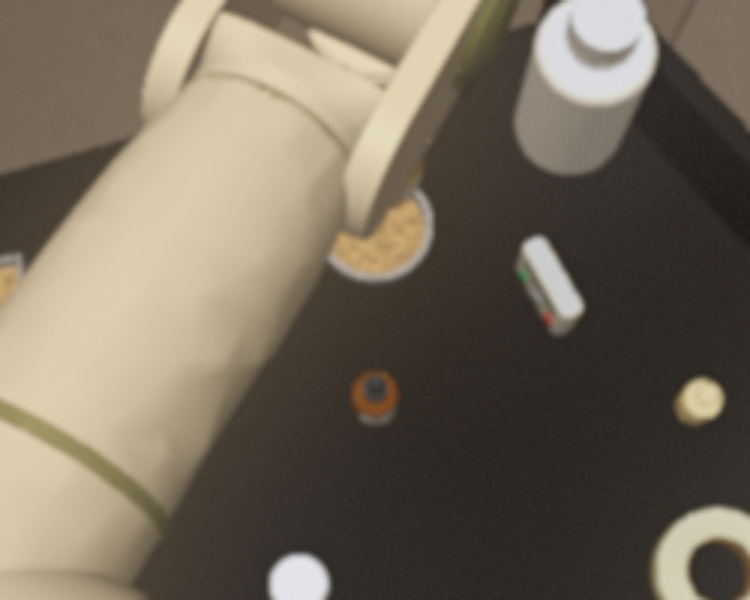

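>>> play_rows --pt "0 0 0 10 1 -1 50" --pt "0 0 0 30 1 -1 50" --pt "0 0 0 55 1 -1 50" --pt "0 0 0 80 1 -1 50" --pt "0 0 0 95 1 -1 50" --pt "0 0 0 98 1 -1 50" --pt "0 0 0 98 1 -1 50" --pt "0 0 0 98 1 -1 50"

```text
t: 7.65
ee_pos: [0.6672, -0.2411, 0.0518]
eef_rot: [[0.002, 0.446, -0.895], [-0.001, -0.895, -0.446], [-1.0, 0.002, -0.001]]
force: [-0.0, 0.6, -1.4]
width: 0.0595
```

Run:
```python
from fit import *
s=sense();print(s['t'],s['ee_pos'],s['force'],s['width'])
im=capture("side");x,y,z=s['ee_pos']
big=cv2.resize(im[:,:,::-1].copy(),None,fx=4,fy=4,interpolation=cv2.INTER_CUBIC)
for n,p in(("jar_center",(x,y,z-.0236)),("large_holder",(.666,-.241,0))):
    for part in M[n]:
        h=cv2.convexHull(((proj("side",part+np.array(p))+.5)*4).astype(np.float32));cv2.polylines(big,[np.round(h).astype(int)],True,(0,255,0),1)
cv2.imwrite("pics/side5.png",big[560:1080,1160:1860])
```

```text
7.65 [ 0.66718311 -0.24112208  0.05175501] [-0.00219673  0.57467623 -1.44149486] 0.05952496545525197
```

View pics/side5.png

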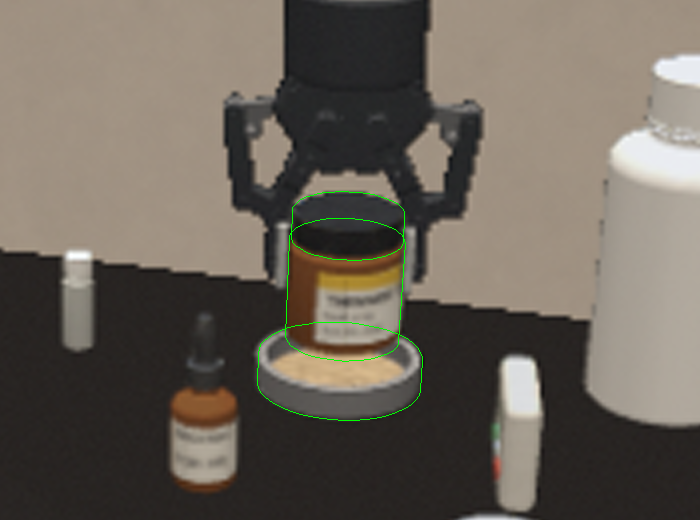

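>>> play_rows --pt "0 0 0 8 0 0 50" --pt "0 0 0 16 0 0 50" --pt "0 0 0 20 0 0 50" --pt "0 0 0 22 0 0 50" --pt "0 0 0 22 0 0 50" --pt "0 0 0 22 0 0 50"

```text
t: 8.3
ee_pos: [0.6667, -0.2408, 0.0284]
eef_rot: [[0.0, 0.446, -0.895], [-0.0, -0.895, -0.446], [-1.0, 0.0, -0.0]]
force: [0.0, -0.3, -1.0]
width: 0.0594
```

>>> play_rows --pt "0 0 0 1 0 0 50" --pt "0 0 0 1 0 0 50"

```text
t: 8.5
ee_pos: [0.6668, -0.2409, 0.0277]
eef_rot: [[0.001, 0.446, -0.895], [-0.0, -0.895, -0.446], [-1.0, 0.001, -0.0]]
force: [-0.4, 1.0, 2.2]
width: 0.0599
```

>>> play_rows --pt "0 0 0 1 0 0 50" --pt "0 0 0 1 0 0 50"

```text
t: 8.7
ee_pos: [0.6668, -0.2408, 0.0277]
eef_rot: [[0.001, 0.447, -0.895], [-0.001, -0.895, -0.447], [-1.0, 0.001, -0.0]]
force: [-3.9, 1.7, 7.4]
width: 0.0591
```

>>> play_rows --pt "0 0 0 -1 0 0 62" --pt "0 0 0 -1 0 0 66" --pt "0 0 0 -1 0 0 72" --pt "0 0 0 -1 0 0 80" --pt "0 0 0 -1 0 0 85" --pt "0 0 0 -1 0 0 85" --pt "0 0 0 -1 0 0 85" --pt "0 0 0 -1 0 0 85" --pt "0 0 0 -10 0 0 85" --pt "0 0 0 -30 0 0 85" --pt "0 0 0 -60 0 0 85" --pt "0 0 0 -90 0 0 85" --pt "0 0 0 -115 0 0 85" --pt "0 0 0 -120 0 0 85" --pt "0 0 0 -120 0 0 85"

```text
t: 10.2
ee_pos: [0.6668, -0.2408, 0.147]
eef_rot: [[0.001, 0.446, -0.895], [-0.001, -0.895, -0.446], [-1.0, 0.001, -0.001]]
force: [-1.3, -0.4, -0.7]
width: 0.0851
```

Run:
```python
from go import *
s=sense();print(s['t'],s['ee_pos'],s['force'],s['width'],tool((.526,-.2362,.13)),tool((.526,-.2362,.026)))
im=capture("side");cv2.imwrite("pics/side6.png",cv2.resize(im[120:320,230:480,::-1],None,fx=3,fy=3))
```

```text
10.2 [ 0.6667551  -0.24080488  0.14700859] [-1.26538609 -0.44589505 -0.68688157] 0.08508157355429134 (array([ 16.8, -67. , 123.9]), 0) (array([120.8, -67.1, 124. ]), 0)
```

View pics/side6.png

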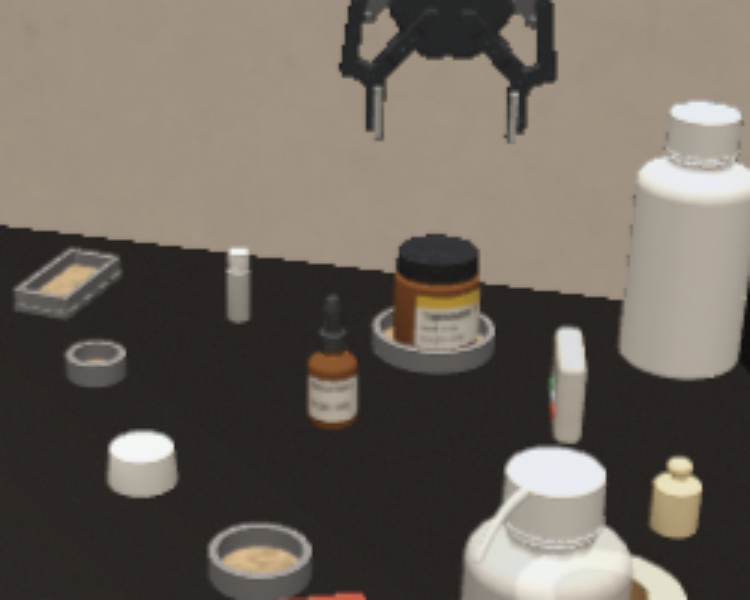

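Jar stands in the large holder. Next the dropper bottle.

>>> play_rows --pt "0 0 0 0 -10 18 80" --pt "0 0 0 0 -28 50 70" --pt "0 0 0 0 -46 85 65" --pt "0 0 0 0 -62 114 62" --pt "0 0 0 0 -67 124 62" --pt "0 0 0 12 -67 124 62" --pt "0 0 0 35 -67 124 62" --pt "0 0 0 60 -67 124 62" --pt "0 0 0 85 -67 124 62" --pt "0 0 0 105 -67 124 62" --pt "0 0 0 116 -67 124 62" --pt "0 0 0 120 -67 124 62" --pt "0 0 0 120 -67 124 62" --pt "0 0 0 120 -67 124 62"

```text
t: 11.65
ee_pos: [0.5262, -0.2364, 0.0269]
eef_rot: [[0.001, 0.447, -0.895], [-0.001, -0.895, -0.447], [-1.0, 0.001, -0.001]]
force: [-0.3, 0.8, 0.9]
width: 0.0621
```

Run:
```python
from go import *
s=sense();print(s['t'],s['ee_pos'],s['force'],s['width'],tool((.526,-.2362,.026)))
im=capture("side");cv2.imwrite("pics/side7.png",cv2.resize(im[120:320,230:480,::-1],None,fx=3,fy=3))
```

```text
11.65 [ 0.52620488 -0.23637005  0.02693447] [-0.34686444  0.84151376  0.86615757] 0.06208908042787692 (array([ 0.9, -0.2,  0.1]), 0)
```

View pics/side7.png

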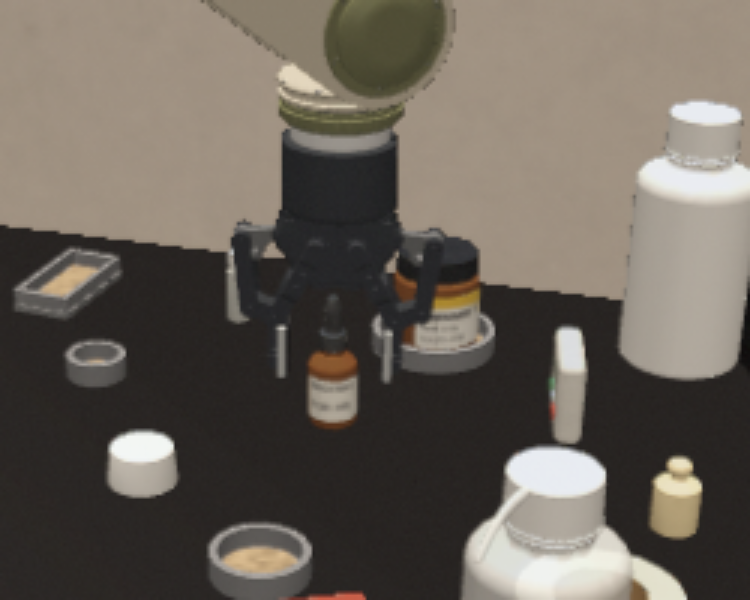

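>>> play_rows --pt "0 0 0 2 0 0 55" --pt "0 0 0 2 0 0 48" --pt "0 0 0 2 0 0 42" --pt "0 0 0 2 0 0 38" --pt "0 0 0 2 0 0 35" --pt "0 0 0 2 0 0 32" --pt "0 0 0 2 0 0 28" --pt "0 0 0 2 0 0 25" --pt "0 0 0 2 0 0 25" --pt "0 0 0 2 0 0 25" --pt "0 0 0 2 0 0 25" --squeeze 30

```text
t: 12.8
ee_pos: [0.5258, -0.2362, 0.0245]
eef_rot: [[0.0, 0.446, -0.895], [-0.0, -0.895, -0.446], [-1.0, 0.0, -0.0]]
force: [-1.1, 0.4, 4.4]
width: 0.0314
```

>>> play_rows --pt "0 0 0 -5 0 0 25" --pt "0 0 0 -15 0 0 25" --pt "0 0 0 -30 0 0 25" --pt "0 0 0 -40 0 0 25" --pt "0 0 0 -40 0 0 25"

```text
t: 13.3
ee_pos: [0.5264, -0.2366, 0.066]
eef_rot: [[0.002, 0.446, -0.895], [-0.002, -0.895, -0.446], [-1.0, 0.003, -0.001]]
force: [-0.3, 0.1, -0.8]
width: 0.0311
```

Run:
```python
from go import *
s=sense();print(s['t'],s['ee_pos'],s['force'],s['width'],tool((.334,-.298,.15)))
im=capture("side");cv2.imwrite("pics/side8.png",cv2.resize(im[120:320,230:480,::-1],None,fx=3,fy=3))
```

```text
13.3 [ 0.52639354 -0.23658894  0.06595838] [-0.27108805  0.09534422 -0.80383143] 0.031137002473350817 (array([-84.4, -30.7, 199.5]), 0)
```

View pics/side8.png

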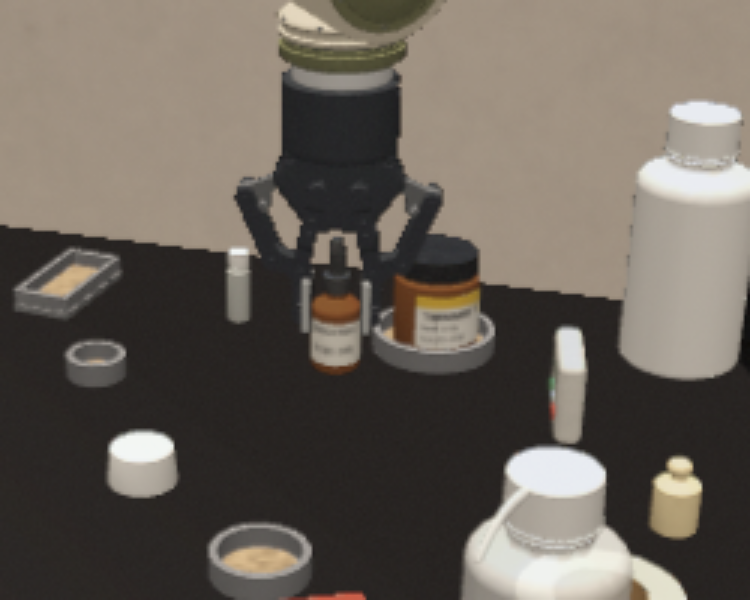

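>>> play_rows --pt "0 0 0 -12 0 0 25" --pt "0 0 0 -35 0 0 25" --pt "0 0 0 -60 -2 8 25" --pt "0 0 0 -75 -4 25 25" --pt "0 0 0 -82 -8 50 25" --pt "0 0 0 -82 -12 80 25" --pt "0 0 0 -82 -17 110 25" --pt "0 0 0 -82 -22 140 25" --pt "0 0 0 -82 -26 170 25" --pt "0 0 0 -82 -30 190 25" --pt "0 0 0 -82 -31 198 25" --pt "0 0 0 -82 -31 199 25" --pt "0 0 0 -70 -31 199 25" --pt "0 0 0 -45 -31 199 25" --pt "0 0 0 -20 -31 199 25" --pt "0 0 0 0 -31 199 25" --pt "0 0 0 13 -31 199 25" --pt "0 0 0 15 -31 199 25" --pt "0 0 0 15 -31 199 25"

```text
t: 15.25
ee_pos: [0.3344, -0.2971, 0.0494]
eef_rot: [[-0.0, 0.447, -0.894], [0.0, -0.894, -0.447], [-1.0, -0.0, -0.0]]
force: [0.6, 0.7, -0.6]
width: 0.0311
```

Run:
```python
from fit import *
from go import tool
s=sense();print(s['t'],s['ee_pos'],s['force'],s['width'],tool((.334,-.298,.0285)))
im=capture("side");x,y,z=s['ee_pos']
big=cv2.resize(im[:,:,::-1].copy(),None,fx=4,fy=4,interpolation=cv2.INTER_CUBIC)
for n,p in(("dropper_center",(x,y,z-.0245)),("medium_holder",(.334,-.298,0))):
    for part in M[n]:
        h=cv2.convexHull(((proj("side",part+np.array(p))+.5)*4).astype(np.float32));cv2.polylines(big,[np.round(h).astype(int)],True,(0,255,0),1)
cv2.imwrite("pics/side9.png",big[800:1340,960:1660])
```

```text
15.25 [ 0.33441146 -0.29711755  0.04937538] [ 0.55434251  0.66273132 -0.55004248] 0.031087136607132124 (array([20.9,  0.6,  0.8]), 0)
```

View pics/side9.png

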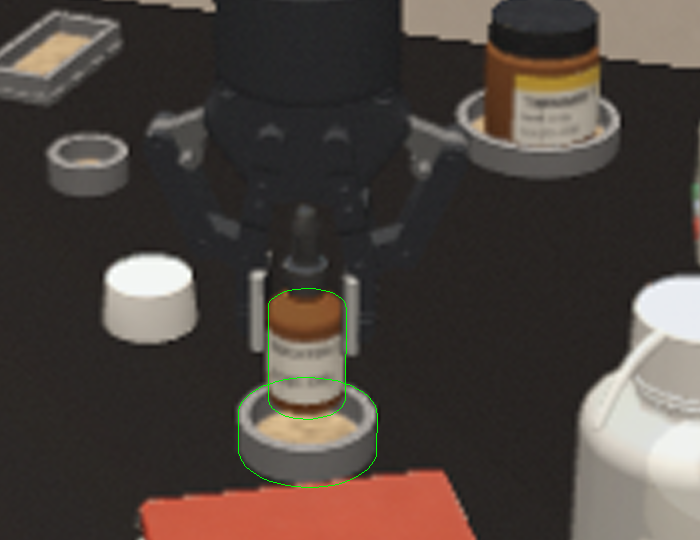

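>>> play_rows --pt "0 0 0 6 0 0 25" --pt "0 0 0 13 0 1 25" --pt "0 0 0 17 0 1 25" --pt "0 0 0 18 0 1 25" --pt "0 0 0 18 0 1 25"

```text
t: 15.8
ee_pos: [0.3329, -0.2977, 0.0312]
eef_rot: [[-0.0, 0.446, -0.895], [0.0, -0.895, -0.446], [-1.0, -0.0, 0.0]]
force: [0.9, 0.5, 0.1]
width: 0.0313
```

>>> play_rows --pt "0 0 0 1 0 0 25" --pt "0 0 0 2 0 0 25" --pt "0 0 0 2 0 0 25"

```text
t: 16.1
ee_pos: [0.3329, -0.2977, 0.0293]
eef_rot: [[0.0, 0.446, -0.895], [-0.0, -0.895, -0.446], [-1.0, 0.0, -0.0]]
force: [1.3, 0.7, -0.1]
width: 0.0315
```

>>> play_rows --pt "0 0 0 1 0 0 25" --pt "0 0 0 1 0 0 25"

```text
t: 16.3
ee_pos: [0.333, -0.2978, 0.0285]
eef_rot: [[0.0, 0.446, -0.895], [-0.0, -0.895, -0.446], [-1.0, 0.0, -0.0]]
force: [0.0, 1.5, 2.4]
width: 0.0318
```

>>> play_rows --pt "0 0 0 0.5 0 0 25" --pt "0 0 0 0.5 0 0 34" --pt "0 0 0 0.5 0 0 38" --pt "0 0 0 0.5 0 0 45" --pt "0 0 0 0.5 0 0 55" --pt "0 0 0 0.5 0 0 60" --pt "0 0 0 0.5 0 0 60" --pt "0 0 0 -10 0 0 60" --pt "0 0 0 -30 0 0 60" --pt "0 0 0 -60 0 0 60" --pt "0 0 0 -90 0 0 60" --pt "0 0 0 -115 0 0 60" --pt "0 0 0 -120 0 0 60" --pt "0 0 0 -120 0 0 60"

```text
t: 17.7
ee_pos: [0.333, -0.2978, 0.1489]
eef_rot: [[0.001, 0.446, -0.895], [-0.001, -0.895, -0.446], [-1.0, 0.002, -0.0]]
force: [-0.0, -0.2, -0.4]
width: 0.06
```

Run:
```python
from go import *
s=sense();print(s['t'],s['ee_pos'],s['force'],s['width'],tool((.634,-.091,.148)))
im=capture("side");cv2.imwrite("pics/side10.png",cv2.resize(im[150:350,200:450,::-1],None,fx=3,fy=3))
```

```text
17.7 [ 0.33300065 -0.29782694  0.1489141 ] [-0.00157772 -0.24962972 -0.44851952] 0.05996160920421163 (array([   0.9,  -50.7, -361.7]), 0)
```

View pics/side10.png

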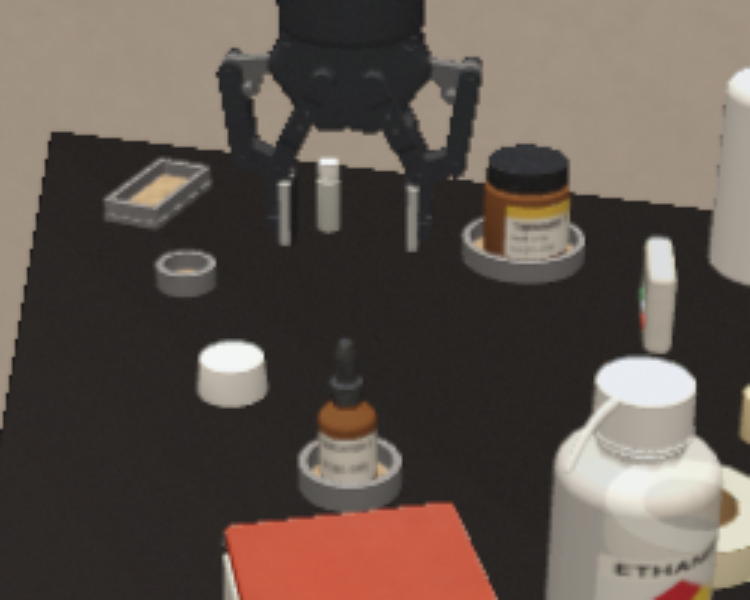

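>>> play_rows --pt "0 0 0 0 -3 -20 55" --pt "0 0 0 0 -8 -55 50" --pt "0 0 0 0 -14 -100 48" --pt "0 0 0 0 -20 -145 48" --pt "0 0 0 0 -27 -190 48" --pt "0 0 0 0 -33 -235 48" --pt "0 0 0 0 -40 -280 48" --pt "0 0 0 0 -46 -325 48" --pt "0 0 0 0 -50 -353 48" --pt "0 0 0 0 -50 -361 48" --pt "0 0 0 12 -50 -361 48" --pt "0 0 0 40 -50 -361 48" --pt "0 0 0 65 -50 -361 48" --pt "0 0 0 73 -50 -361 48" --pt "0 0 0 75 -50 -361 48" --pt "0 0 0 75 -50 -361 48"

```text
t: 19.35
ee_pos: [0.6335, -0.0924, 0.0738]
eef_rot: [[0.001, 0.446, -0.895], [-0.0, -0.895, -0.446], [-1.0, 0.0, -0.0]]
force: [-0.4, -0.2, 1.0]
width: 0.0481
```

Run:
```python
from go import *
s=sense();print(s['t'],s['ee_pos'],s['force'],s['width'],tool((.634,-.0915,.02)))
im=capture("side");cv2.imwrite("pics/side11.png",cv2.resize(im[120:270,220:420,::-1],None,fx=4,fy=4))
```

```text
19.35 [ 0.63354254 -0.0923596   0.0738489 ] [-0.39559661 -0.20893473  0.97974571] 0.048057731050587235 (array([53.8, -0.6, -0.8]), 0)
```

View pics/side11.png

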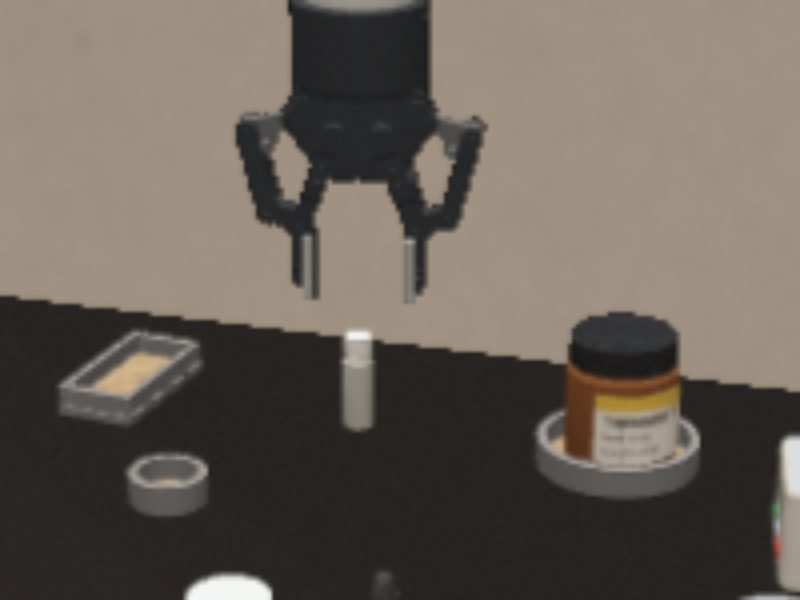

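>>> play_rows --pt "0 0 0 12 0 -1 48" --pt "0 0 0 32 0 -1 48" --pt "0 0 0 48 0 -1 44" --pt "0 0 0 54 0 -1 38" --pt "0 0 0 55 0 -1 32" --pt "0 0 0 55 0 -1 28" --pt "0 0 0 55 0 -1 24" --pt "0 0 0 55 0 -1 21" --pt "0 0 0 55 0 -1 19" --pt "0 0 0 55 0 -1 17" --pt "0 0 0 55 0 -1 15" --pt "0 0 0 55 0 -1 12" --pt "0 0 0 55 0 -1 10" --pt "0 0 0 55 0 -1 10" --pt "0 0 0 55 0 -1 10" --squeeze 22

```text
t: 20.9
ee_pos: [0.6346, -0.0913, 0.0186]
eef_rot: [[0.0, 0.446, -0.895], [-0.0, -0.895, -0.446], [-1.0, 0.0, -0.0]]
force: [-0.4, 0.6, 4.6]
width: 0.016
```

>>> play_rows --pt "0 0 0 -5 0 0 10" --pt "0 0 0 -15 0 0 10" --pt "0 0 0 -30 0 0 10" --pt "0 0 0 -40 0 0 10" --pt "0 0 0 -40 0 0 10"

```text
t: 21.4
ee_pos: [0.6355, -0.0917, 0.0607]
eef_rot: [[0.004, 0.446, -0.895], [-0.001, -0.895, -0.446], [-1.0, 0.003, -0.003]]
force: [0.9, 0.4, -0.2]
width: 0.0159
```

Run:
```python
from go import *
s=sense();print(s['t'],s['ee_pos'],s['force'],s['width'],tool((.4955,-.058,.10)))
im=capture("side");cv2.imwrite("pics/side12.png",cv2.resize(im[120:270,220:420,::-1],None,fx=4,fy=4))
```

```text
21.4 [ 0.63549794 -0.09166568  0.06066642] [ 0.88964328  0.40984564 -0.19134401] 0.015937635318397737 (array([-39.9, -92.5, 110.1]), 0)
```

View pics/side12.png

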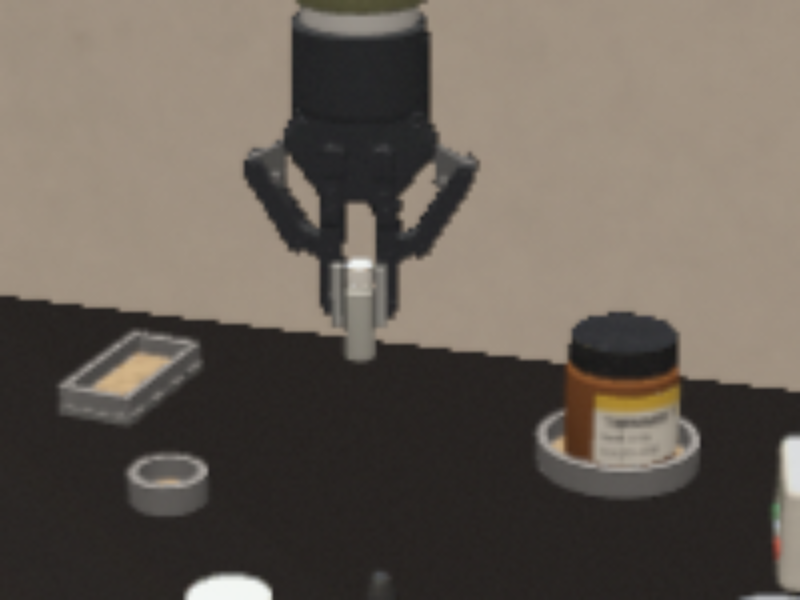

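Vial lifted, upright. Carrying to the small holder.

>>> play_rows --pt "0 0 0 -12 -3 3 10" --pt "0 0 0 -28 -14 16 10" --pt "0 0 0 -38 -30 36 10" --pt "0 0 0 -40 -47 56 10" --pt "0 0 0 -40 -64 76 10" --pt "0 0 0 -40 -80 96 10" --pt "0 0 0 -40 -90 107 10" --pt "0 0 0 -40 -92 110 10" --pt "0 0 0 -30 -92 110 10" --pt "0 0 0 -10 -92 110 10" --pt "0 0 0 8 -92 110 10" --pt "0 0 0 15 -92 110 10" --pt "0 0 0 15 -92 110 10" --pt "0 0 0 15 -92 110 10"

```text
t: 22.85
ee_pos: [0.4955, -0.0583, 0.0436]
eef_rot: [[0.001, 0.446, -0.895], [-0.0, -0.895, -0.446], [-1.0, 0.0, -0.0]]
force: [0.2, -1.3, -0.5]
width: 0.016
```

Run:
```python
from fit import *
from go import tool
s=sense();print(s['t'],s['ee_pos'],s['force'],s['width'],tool((.4955,-.058,.0226)))
im=capture("side");x,y,z=s['ee_pos']
big=cv2.resize(im[:,:,::-1].copy(),None,fx=4,fy=4,interpolation=cv2.INTER_CUBIC)
for n,p in(("vial_center",(x,y,z-.0186)),("small_holder",(.4955,-.058,0))):
    for part in M[n]:
        h=cv2.convexHull(((proj("side",part+np.array(p))+.5)*4).astype(np.float32));cv2.polylines(big,[np.round(h).astype(int)],True,(0,255,0),1)
cv2.imwrite("pics/side13.png",big[580:1120,760:1460])
```

```text
22.85 [ 0.49553839 -0.05830667  0.04362418] [ 0.24693581 -1.25444482 -0.52443124] 0.01598357737136712 (array([21. , -0.3, -0.1]), 0)
```

View pics/side13.png

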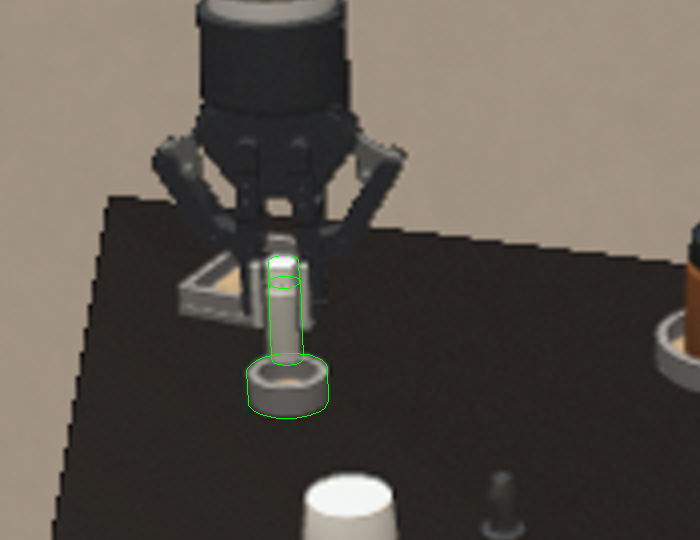

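>>> play_rows --pt "0 0 0 6 0 0 10" --pt "0 0 0 12 0 0 10" --pt "0 0 0 16 0 0 10" --pt "0 0 0 18 0 0 10" --pt "0 0 0 18 0 0 10"

```text
t: 23.4
ee_pos: [0.4949, -0.0581, 0.025]
eef_rot: [[-0.0, 0.446, -0.895], [0.0, -0.895, -0.446], [-1.0, -0.0, 0.0]]
force: [0.2, -0.6, -0.1]
width: 0.0164
```

>>> play_rows --pt "0 0 0 1 0 0 10" --pt "0 0 0 2 0 0 10" --pt "0 0 0 2 0 0 10"

```text
t: 23.7
ee_pos: [0.495, -0.0581, 0.0233]
eef_rot: [[0.0, 0.447, -0.895], [0.0, -0.895, -0.447], [-1.0, -0.0, -0.0]]
force: [1.5, 0.3, -0.3]
width: 0.0164
```

>>> play_rows --pt "0 0 0 1 0 0 10" --pt "0 0 0 1 0 0 10"

```text
t: 23.9
ee_pos: [0.4951, -0.0582, 0.0226]
eef_rot: [[0.0, 0.446, -0.895], [-0.0, -0.895, -0.446], [-1.0, 0.0, -0.0]]
force: [-0.3, 1.2, 3.2]
width: 0.0163
```

>>> play_rows --pt "0 0 0 0 0 0 18" --pt "0 0 0 0 0 0 21" --pt "0 0 0 0 0 0 26" --pt "0 0 0 0 0 0 34" --pt "0 0 0 0 0 0 44" --pt "0 0 0 0 0 0 48" --pt "0 0 0 0 0 0 48" --pt "0 0 0 -10 0 0 48" --pt "0 0 0 -30 0 0 48" --pt "0 0 0 -60 0 0 48" --pt "0 0 0 -90 0 0 48" --pt "0 0 0 -115 0 0 48" --pt "0 0 0 -120 0 0 48" --pt "0 0 0 -120 0 0 48"

```text
t: 25.3
ee_pos: [0.4952, -0.0582, 0.143]
eef_rot: [[0.002, 0.446, -0.895], [-0.001, -0.895, -0.446], [-1.0, 0.001, -0.001]]
force: [-0.0, 0.7, -1.5]
width: 0.0481
```

Run:
```python
from fit import *
from go import tool
s=sense();print(s['t'],s['ee_pos'],s['force'],s['width'],tool((.6035,-.372,.142),-1.06))
im=capture("side");cv2.imwrite("pics/side14.png",cv2.resize(im[150:350,220:470,::-1],None,fx=3,fy=3))
ims={"side":im,"top":cv2.imread("pics/top0.png")[:,:,::-1]}
big=[]
for c,o in(("side",(390,215)),("top",(355,165))):
    b=cv2.resize(ims[c][o[1]:o[1]+65,o[0]:o[0]+65,::-1].copy(),None,fx=8,fy=8,interpolation=cv2.INTER_CUBIC)
    for th,col in((-1.09,(0,255,0)),(-1.03,(0,0,255))):
        R=np.array([[np.cos(th),-np.sin(th),0],[np.sin(th),np.cos(th),0],[0,0,1]])
        h=cv2.convexHull(((proj(c,M["timer_center"][0]@R.T+[.6035,-.372,0])-o+.5)*8).astype(np.float32));cv2.polylines(b,[np.round(h).astype(int)],True,col,1)
    big.append(b[:,60:440])
cv2.imwrite("pics/timer14.png",np.hstack(big))
```

```text
25.3 [ 0.49517984 -0.05816008  0.14295748] [-0.04311338  0.68527915 -1.51677909] 0.048149776545777276 (array([  1.3, 329.2,  43.2]), np.float64(-0.048))
```

View pics/side14.png

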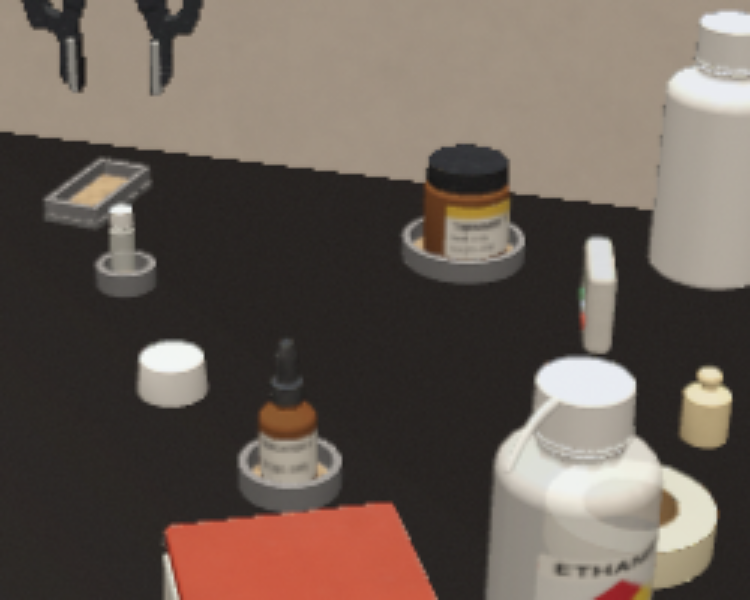

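View pics/timer14.png

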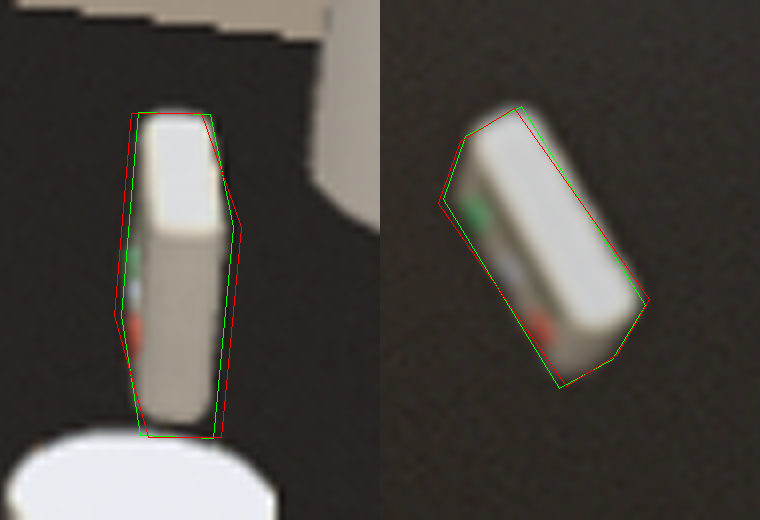

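Run:
```python
from go import *
print(np.round(ray("top",(390,140),0),3),np.round(ray("top",(390,157),0),3),np.round(ray("top",(373,140),0),3),np.round(ray("side",(460,242),0),3))
print(tool((.6035,-.372,.142)))
```

```text
[ 0.75  -0.404  0.   ] [ 0.707 -0.401  0.   ] [ 0.752 -0.364  0.   ] [ 0.737 -0.413  0.   ]
(array([-2.000e-01,  3.295e+02,  4.280e+01]), 0)
```

>>> play_rows --pt "0 0 0 0 18 2 48" --pt "0 0 0 0 50 6 48" --pt "0 0 0 0 90 12 48" --pt "0 0 0 0 130 17 48" --pt "0 0 0 0 170 22 48" --pt "0 0 0 0 210 27 48" --pt "0 0 0 0 250 32 48" --pt "0 0 0 0 290 38 48" --pt "0 0 0 0 318 42 48" --pt "0 0 0 0 329 43 48" --pt "0 0 0 15 329 43 48" --pt "0 0 0 40 329 43 48" --pt "0 0 0 60 329 43 48" --pt "0 0 0 68 329 43 48" --pt "0 0 0 68 329 43 48" --pt "0 0 0 68 329 43 48"

```text
t: 26.95
ee_pos: [0.6036, -0.3717, 0.0749]
eef_rot: [[0.001, 0.447, -0.895], [-0.001, -0.895, -0.447], [-1.0, 0.001, -0.0]]
force: [-0.2, -0.5, 1.0]
width: 0.0479
```

Run:
```python
from go import *
s=sense();print(s['t'],s['ee_pos'],s['force'],s['width'],tool((.6035,-.372,.02)))
im=capture("side");cv2.imwrite("pics/side15.png",cv2.resize(im[120:320,300:550,::-1],None,fx=3,fy=3))
```

```text
26.95 [ 0.60360311 -0.37173774  0.07485471] [-0.23894727 -0.48383911  0.98455036] 0.047887370247241975 (array([54.9,  0.1,  0.2]), 0)
```

View pics/side15.png

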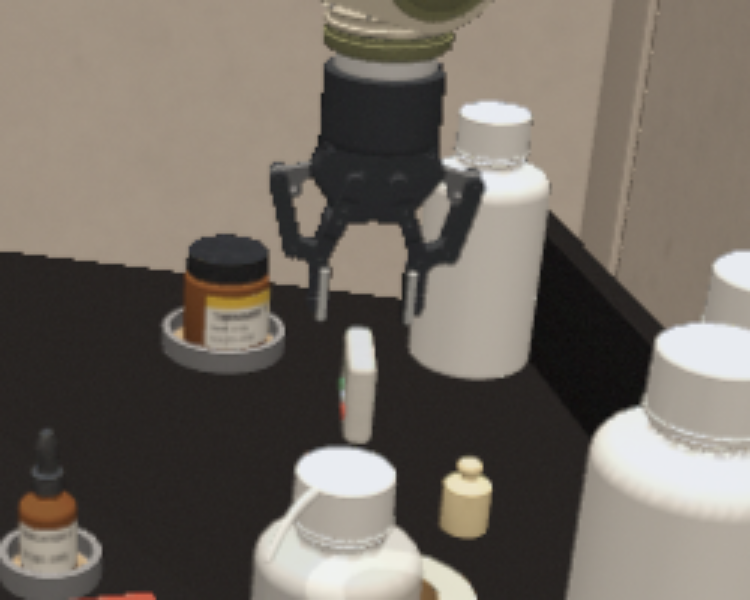

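>>> play_rows --pt "0 0 0 12 0 0 48" --pt "0 0 0 32 0 0 48" --pt "0 0 0 48 0 0 46" --pt "0 0 0 54 0 0 40" --pt "0 0 0 56 0 0 35" --pt "0 0 0 56 0 0 31" --pt "0 0 0 56 0 0 28" --pt "0 0 0 56 0 0 25" --pt "0 0 0 56 0 0 23" --pt "0 0 0 56 0 0 21" --pt "0 0 0 56 0 0 19" --pt "0 0 0 56 0 0 16" --pt "0 0 0 56 0 0 12" --pt "0 0 0 56 0 0 12" --pt "0 0 0 56 0 0 12" --pt "0 0 0 56 0 0 12" --squeeze 30

```text
t: 28.6
ee_pos: [0.6035, -0.3718, 0.0185]
eef_rot: [[0.0, 0.446, -0.895], [-0.0, -0.895, -0.446], [-1.0, 0.0, -0.0]]
force: [-1.2, -0.3, 3.2]
width: 0.0178
```

>>> play_rows --pt "0 0 0 -5 0 0 12" --pt "0 0 0 -15 0 0 12" --pt "0 0 0 -30 0 0 12" --pt "0 0 0 -40 0 0 12" --pt "0 0 0 -40 0 0 12"

```text
t: 29.1
ee_pos: [0.6042, -0.3724, 0.061]
eef_rot: [[0.003, 0.447, -0.895], [-0.003, -0.895, -0.447], [-1.0, 0.004, -0.002]]
force: [0.3, -0.2, 0.3]
width: 0.0176
```

Run:
```python
from go import *
s=sense();print(s['t'],s['ee_pos'],s['force'],s['width'],tool((.602,.0485,.14),1.72))
im=capture("side");cv2.imwrite("pics/side16.png",cv2.resize(im[120:320,300:550,::-1],None,fx=3,fy=3))
```

```text
29.1 [ 0.60422435 -0.37235355  0.0609854 ] [ 0.26497147 -0.15559581  0.25949071] 0.017629052758789773 (array([ -80.1, -377.3, -186. ]), np.float64(0.3137))
```

View pics/side16.png

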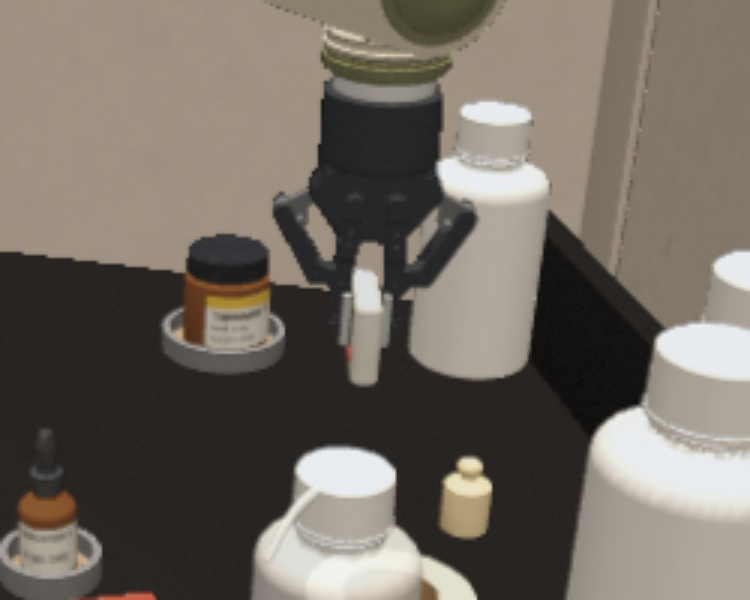

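>>> play_rows --pt "0 0 0 -12 0 0 12" --pt "0 0 0 -35 0 0 12" --pt "0 0 0 -60 -6 -3 12" --pt "0 0 0 -75 -20 -10 12" --pt "0 0 0 -80 -45 -22 12" --pt "0 0 0 -80 -75 -37 12" --pt "0.03 0 0 -80 -105 -52 12" --pt "0.06 0 0 -80 -135 -67 12" --pt "0.1 0 0 -80 -165 -82 12" --pt "0.14 0 0 -80 -195 -96 12" --pt "0.18 0 0 -80 -225 -111 12" --pt "0.22 0 0 -80 -255 -126 12" --pt "0.25 0 0 -80 -285 -141 12" --pt "0.28 0 0 -80 -315 -155 12" --pt "0.3 0 0 -80 -342 -169 12" --pt "0.31 0 0 -80 -363 -179 12" --pt "0.314 0 0 -80 -374 -185 12" --pt "0.314 0 0 -80 -377 -186 12" --pt "0.314 0 0 -80 -377 -186 12" --pt "0.314 0 0 -80 -377 -186 12"

```text
t: 31.15
ee_pos: [0.6016, 0.0476, 0.1383]
eef_rot: [[-0.0, 0.147, -0.989], [-0.0, -0.989, -0.147], [-1.0, 0.0, 0.0]]
force: [-0.2, -0.5, -0.8]
width: 0.0174
```

>>> play_rows --pt "0 0 0 10 0 0 12" --pt "0 0 0 35 0 0 12" --pt "0 0 0 60 0 0 12" --pt "0 0 0 82 0 0 12" --pt "0 0 0 90 0 0 12" --pt "0 0 0 90 0 0 12" --pt "0 0 0 90 0 0 12"

```text
t: 31.85
ee_pos: [0.6021, 0.0484, 0.0491]
eef_rot: [[0.001, 0.148, -0.989], [-0.0, -0.989, -0.148], [-1.0, 0.0, -0.001]]
force: [0.3, -0.5, 0.4]
width: 0.0175
```

Run:
```python
from fit import *
from go import tool
s=sense();print(s['t'],s['ee_pos'],s['force'],s['width'],tool((.602,.0485,.0235),1.72))
im=capture("side");x,y,z=s['ee_pos'];yw=np.arctan2(s['eef_rot'][1][1],s['eef_rot'][0][1])
def rz(th): return np.array([[np.cos(th),-np.sin(th),0],[np.sin(th),np.cos(th),0],[0,0,1]])
big=cv2.resize(im[:,:,::-1].copy(),None,fx=4,fy=4,interpolation=cv2.INTER_CUBIC)
for n,p,th in(("timer_center",(x,y,z-.0185),yw),("oblong_holder",(.602,.0485,0),1.72)):
    for part in M[n]:
        h=cv2.convexHull(((proj("side",part@rz(th).T+np.array(p))+.5)*4).astype(np.float32));cv2.polylines(big,[np.round(h).astype(int)],True,(0,255,0),1)
cv2.imwrite("pics/side17.png",big[480:1000,760:1460])
t=capture("top");cv2.imwrite("pics/top17.png",cv2.resize(t[100:300,130:380,::-1],None,fx=3,fy=3))
```

```text
31.85 [0.60206053 0.04838573 0.04911313] [ 0.25592308 -0.48152209  0.36099036] 0.01750636234014667 (array([25.6, -0.1,  0.1]), np.float64(-0.0007))
```

View pics/side17.png

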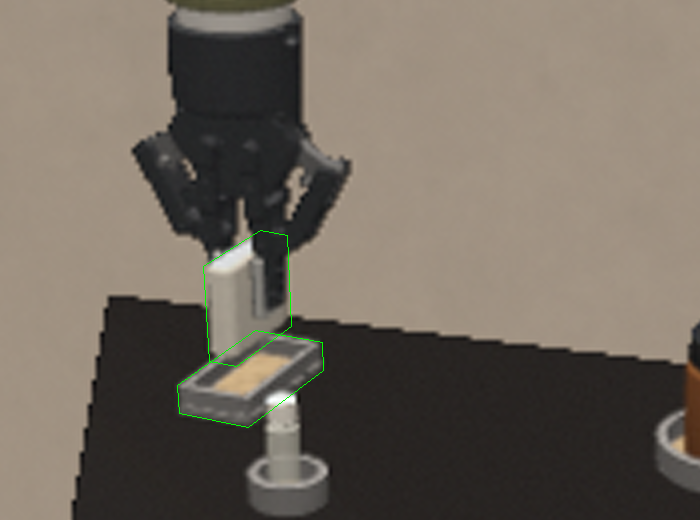

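View pics/top17.png

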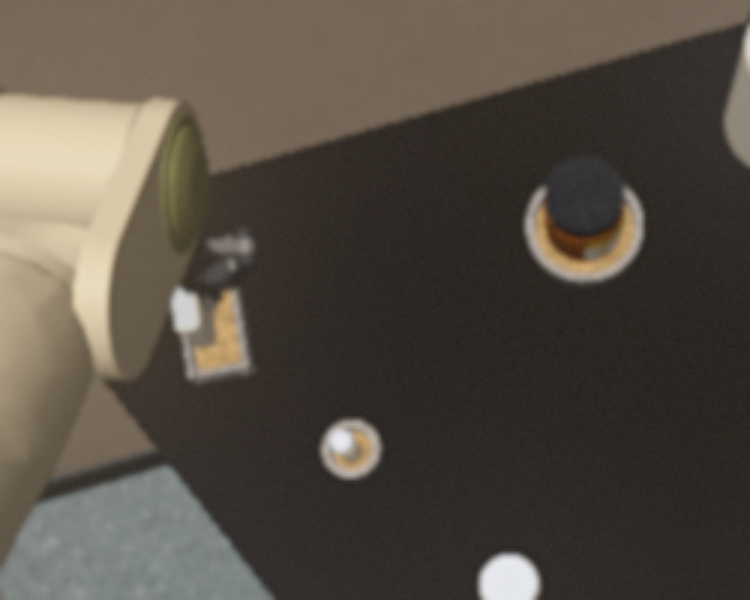

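>>> play_rows --pt "0 0 0 7 0 0 12" --pt "0 0 0 15 0 0 12" --pt "0 0 0 21 0 0 12" --pt "0 0 0 23 0 0 12" --pt "0 0 0 23 0 0 12"

```text
t: 32.45
ee_pos: [0.6014, 0.0487, 0.0248]
eef_rot: [[-0.001, 0.148, -0.989], [0.0, -0.989, -0.148], [-1.0, -0.0, 0.001]]
force: [-0.3, -0.5, -0.0]
width: 0.0178
```

>>> play_rows --pt "0 0 0 1 0 0 12" --pt "0 0 0 2 0 0 12" --pt "0 0 0 2 0 0 12"

```text
t: 32.75
ee_pos: [0.6017, 0.0486, 0.0235]
eef_rot: [[0.001, 0.148, -0.989], [-0.0, -0.989, -0.148], [-1.0, 0.0, -0.001]]
force: [-0.0, 0.5, 0.1]
width: 0.0177
```

>>> play_rows --pt "0 0 0 1 0 0 12" --pt "0 0 0 1 0 0 12"

```text
t: 32.95
ee_pos: [0.6017, 0.0487, 0.0235]
eef_rot: [[0.001, 0.148, -0.989], [-0.0, -0.989, -0.148], [-1.0, 0.0, -0.001]]
force: [-3.3, 0.5, 9.0]
width: 0.0187
```

Contact at the expected height (TCP z = 0.0235). Releasing and backing off.

>>> play_rows --pt "0 0 0 -1 0 0 19" --pt "0 0 0 -1 0 0 22" --pt "0 0 0 -1 0 0 27" --pt "0 0 0 -1 0 0 36" --pt "0 0 0 -1 0 0 45" --pt "0 0 0 -1 0 0 50" --pt "0 0 0 -1 0 0 50" --pt "0 0 0 -10 0 0 50" --pt "0 0 0 -30 0 0 50" --pt "0 0 0 -60 0 0 50" --pt "0 0 0 -90 0 0 50" --pt "0 0 0 -115 0 0 50" --pt "0 0 0 -120 0 0 50" --pt "0 0 0 -150 0 60 50" --pt "0 0 0 -150 0 110 50" --pt "0 0 0 -150 0 150 50" --pt "0 0 0 -150 0 170 50" --pt "0 0 0 -150 0 170 50" --pt "0 0 0 -150 0 170 50"

```text
t: 34.85
ee_pos: [0.4336, 0.0234, 0.1723]
eef_rot: [[0.001, 0.148, -0.989], [-0.0, -0.989, -0.148], [-1.0, 0.0, -0.001]]
force: [0.8, 0.7, 0.1]
width: 0.05
```

Run:
```python
from fit import *
def rz(th): return np.array([[np.cos(th),-np.sin(th),0],[np.sin(th),np.cos(th),0],[0,0,1]])
s=sense();print(s['t'],s['ee_pos'],s['force'])
im=capture("side");cv2.imwrite("pics/side18.png",cv2.resize(im[180:350,200:480,::-1],None,fx=2.85,fy=2.85,interpolation=cv2.INTER_CUBIC))
t=capture("top");cv2.imwrite("pics/top18.png",cv2.resize(t[130:360,170:470,::-1],None,fx=2.6,fy=2.6,interpolation=cv2.INTER_CUBIC))
```

```text
34.85 [0.43363116 0.0233856  0.17232224] [0.7834313  0.70161252 0.10191602]
```

View pics/side18.png

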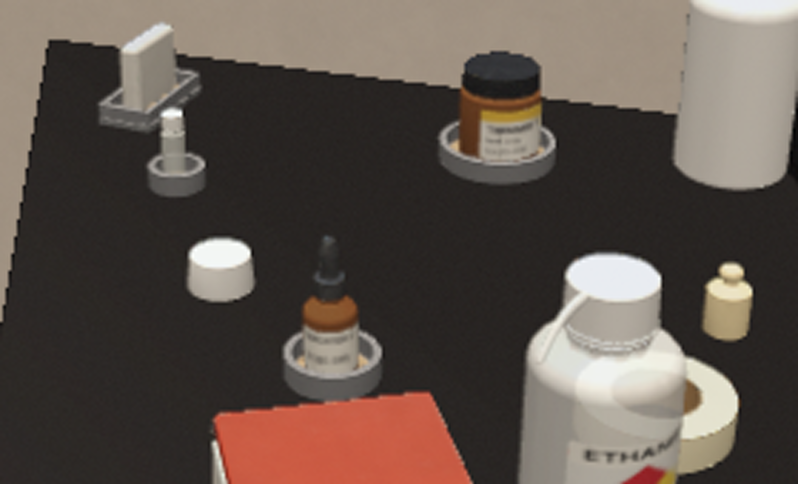

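View pics/top18.png

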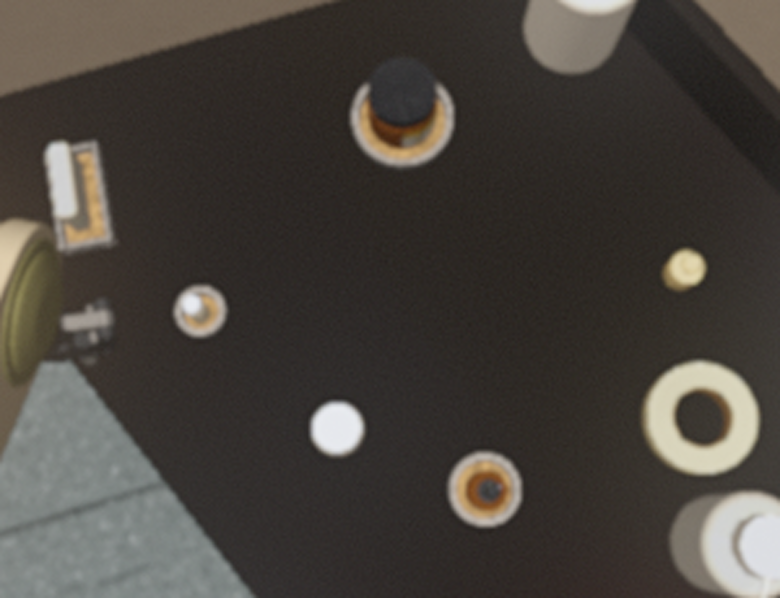

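Run:
```python
from fit import *
def rz(th): return np.array([[np.cos(th),-np.sin(th),0],[np.sin(th),np.cos(th),0],[0,0,1]])
out=[]
for c,o in(("side",(225,180)),("top",(170,170))):
    im=capture(c);b=cv2.resize(im[:,:,::-1].copy(),None,fx=5,fy=5,interpolation=cv2.INTER_CUBIC)
    for n,p,th in(("timer_center",(.6017,.0487,.005),1.72),("vial_center",(.495,-.058,.004),0)):
        for part in M[n]:
            h=cv2.convexHull(((proj(c,part@rz(th).T+np.array(p))+.5)*5).astype(np.float32));cv2.polylines(b,[np.round(h).astype(int)],True,(0,255,0),1)
    out.append(b[o[1]*5:o[1]*5+500,o[0]*5:o[0]*5+390])
cv2.imwrite("pics/chk19.png",np.hstack(out))
```

```text
(no output)
```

View pics/chk19.png

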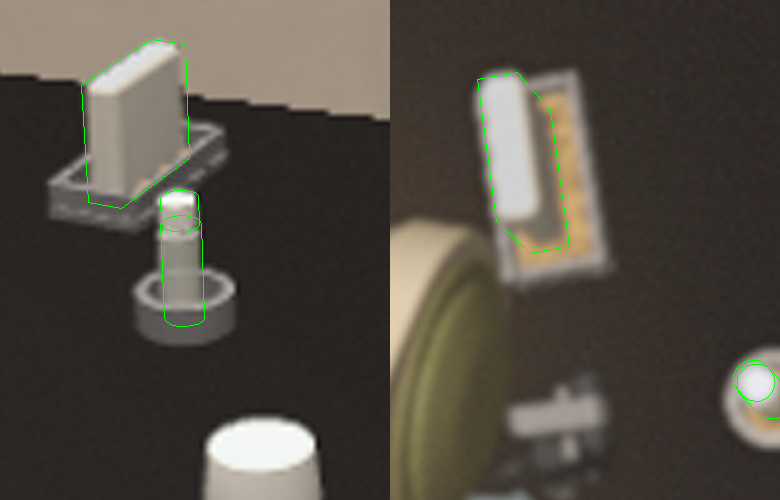

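Both overlays match upright, seated models: the timer at about (135,120) in the left half, the vial at about (180,260). The brass weight and cap haven't moved, so I'm handing in.

```bash
python3 -c "
from station import *
print(hand_in()); print(sense()['t'])"
```

```text
the job is handed in; nothing more can be done
None
the job is handed in; nothing more can be done
```

All four pieces are back in their holders, and the job was handed in at about 35 s of the 88 s allowed. I placed them in the order you listed: jar, dropper bottle, vial, timer.

- **Setting down:** I lowered each one slowly onto the floor of its holder. It was released only after the force reading showed light contact (2–9 N) at the height expected for that holder's floor.
- **Final checks:** The last side and top pictures show all four standing upright inside their holders. For the vial and timer, outlines projected at their seated positions also matched the pictures.
- **Bystanders:** The brass weight and the loose cap looked unmoved in the pictures, and the gripper was clear of everything at hand-in.

**Disagreements:** The two cameras' position estimates differed by up to about 10 mm in the first network marks, and mostly by 2–5 mm after outline fitting. Values combining both cameras worked for every piece. The gripper's opening also read up to about 2 mm below the true diameters. No check failed.

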